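Reset the stop of a bread slicing guide

TASK

Set the bread slicing guide to the green mark: take the stop by its black knob, lift it out of the notches it sits in, carry it along and lower it fully into the pair of notches marked by the green clips, then let go. Do not knock over the pepper mill.

Things in the scene. Friction and masses are not known exactly. Their poses are not given: they have to be found in the camera images.
- guide: Wooden guide, fixed: board 150 x 250 mm, two notched rails 14 mm thick, centred at x = +-55 mm. Origin: middle of the underside, at worktop height; y along the rails, z up. Pairs of notches at y = -75, -25, 25, 75 mm, floors 58 mm up, 32 mm wide between rounded teeth with tops 77 mm up. The stop is in one pair; the other three pairs have green, red or yellow clips.
- stop: Loose stop, 0.16 kg: white bar 140 (x) x 20 (y) x 18 mm high across both rails, axes as the guide's. Origin: centre of the bar's underside, 58 mm up when seated. Black flat-sided knob on it: 40 (x) x 26 mm (y), 18 to 64 mm above the origin. A plate 72 mm wide (x), 8 thick, hangs 31 mm below the origin between the rails (gap 96 mm). Lift it 20 mm or more to pass the teeth.
- green_clip: The green mark: two green plastic clips, 16 x 26 x 30 mm, fixed on the outer faces of the two rails just below the notches they mark. Origin: at worktop height on the guide's middle line, midway between the two, straight below where the middle of the stop belongs. Red and yellow pairs of the same shape mark other notches.
- pepper_mill: Wooden pepper mill, 58 mm across and 170 mm tall, standing upright behind the guide. Origin: centre of its foot, z up.
Mind the look-alikes: they are no part of the job. Of the things that look like the stop, the larger one is meant.

How it is judged:
On the way, in this order (a step that is already met when the one before it is completed fails the run):
1. the stop is lifted clear of the teeth (its bar at least 20 mm above the notch floors) (z of stop in the frame of guide above 0.078 m), for 0.1 s.
2. the stop sits in the notches with the green clips (horizontal distance between stop and green_clip below 0.018 m and z of stop in the frame of guide between 0.053 and 0.063 m and angle between the y axis of stop and the y axis of guide, either way round below 0.175 rad and angle between stop's own z axis and vertical below 0.1 rad and linear speed of stop below 0.02 m/s), for 0.2 s.
At the end, for the whole second after the job is handed in: The stop rests, released, in the pair of notches with the green clips: its middle within 18 mm horizontally of the place midway between the green clips, its bar down on the notch floors (within 5 mm), across the rails within 10 degrees, level within 0.1 rad and still (all of step 2); the robot touches nothing.
It fails at once if the pepper mill is knocked over (angle between pepper_mill's own z axis and vertical above 0.5 rad).
It also fails if it takes over 29 s, if anything falls off the work surface, if the arm or the gripper's body presses on something with over 40 N, if the wrist force passes 120 N, or if a joint passes its speed limit or range.

ROBOT

A 6-joint arm with a two-finger parallel gripper is mounted at the origin on a cart in front of the work surface, level with it; the furniture and walls round the work are solid. World frame = base frame: x ahead of the robot, y to its left, z up, the work surface at z = 0. Lengths are in m, angles in rad, forces in N, time in s.
With the tool pointing down it reaches from about 0.325 to 0.9 m from the base axis. Payload 3.5 kg.
Tool frame: the origin (TCP) lies at the very end of the fingers, on their centre line; the grasp point (between the pads) lies 19 mm behind it; z points along the fingers, y is the line along which they close (so a half turn about z gives the same grasp; the last joint's range is limited). The gripper opens to 85 mm and grips with 20 to 120 N. Pads are 22 mm wide; open, the fingers measure 114 mm over their backs; the gripper's body (76 mm by 85 mm) begins 54 mm behind the grasp point. The pads swing forward as they close: fully open they stand 13 mm farther back than shut.
Start: joints at [1.034, 0.276, -0.026, 1.268, 0, 1.467], TCP at [0.263, 0.567, 0.231] pointing down, gripper open.
Joint ranges: [-3.12, 3.12], [-0.85, 1.88], [-1.08, 1.24], [-1.95, 2.15], [-1.57, 1.53], [-3.14, 3.14]. Speed limits (rad/s): [2.57, 2.57, 3.14, 3.14, 3.14, 3.14].

INTERFACE

Orientations are given as a unit quaternion [x, y, z, w].
In Python, from cell import read_state, camera, close_job gives the robot as it stands. The module is installed in compiled form; this text tells all that it offers.
- The arm moves only by the tool drive_tool, never from a script. Its argument "deltas" is a list of rows, each a list of 7 numbers: the shift along the tool's x, y, z in cm, then the turn, a rotation vector about the tool's x, y, z in rad, then the finger opening in cm, from 0 to 8.54. A call has 1 to 12 rows; each row shifts and turns the commanded pose from where the row before left it, along the tool's axes as they then stand; what a row does not reach is not made up. A row lasts 1/8 s, in which the tool goes at most 62.5 mm and 10.7 degrees, less where a joint would pass 70% of its speed; a pose out of reach is approached as far as the arm can. A call is refused whole if a number of a shift passes 6.25 or a number of a turn 0.188, either way. A call with a gripper value outside its range is refused whole. The fingers move at their own pace and stop on an object; the grip force is fixed at half the most. Time passes only in rows, so rows that do not move let the fingers close. It gives the time, the measured TCP pose, the force, the opening and the grip force at its end, in the units of the state.
- read_state(): the state, without advancing time (a new reading comes with each control period).
- camera(name): name is "scene" or "top" or "wrist"; returns a dict with "img" (400x640x3 uint8, blue, green, red), "range_z" (400x640 float32, m along the optical axis (not along the pixel's ray), 0 where there is no reading), "mtx" (3x3 intrinsics, pixels), "extrinsics" (4x4, takes a point from camera to world coordinates). Camera axes: x right, y down, z forward; pixel columns grow to the right and rows downward; lengths in m; the calibration is good to about 2 mm. The wrist camera is an equidistant fisheye: a pixel r from the principal point sees the ray r / f radians off the axis. A picture is of the moment at which its call begins.
- close_job(): hands the job in; it is judged then, once.
The state is a dict: "time_s": time; "joint_positions": joint angles; "qd": joint speeds; "joint_efforts": joint torques, N m; "eef_pos": TCP position; "orientation": TCP orientation; "ft_force": force on the tool from outside, world axes, zero at the start; "torque": the same for the moment, N m; "grip_width": finger opening in m; "gripper_force": force on a finger pad.
Only numpy, scipy, OpenCV 4.12 (cv2) and the standard library are available. Lean on these libraries where they do the work, as an engineer would, in place of code of your own. Each camera call takes 0.05 s, during which the arm holds its last target. There are 200 camera calls.

## Working session

There is one attempt and no reset: what is moved stays moved. The work goes in short steps, Python scripts to look and compute and a tool call to move; the robot and the scene stay as the last step left them, time stands still between calls to the robot, and variables do not carry over. Pictures are saved under pics/ and viewed, at most 10 in all, crops included, and the job is handed in when it is done.

Besides the shell and the picture viewer there is one more tool, called after "Request:" by a JSON object that holds its "name" and its "arguments", one argument or row to a line. drive_tool: Moves the arm, as the interface text tells. Its arguments: {"type":"object","properties":{"deltas":{"type":"array","items":{"type":"array","items":{"type":"number"}}}},"required":["deltas"]}

```bash
mkdir -p pics
python3 - <<'E'
from cell import *
import cv2,numpy as np,pickle
s=read_state();print(s['time_s'],s['eef_pos'],s['orientation'],s['grip_width'])
for n in('scene','top'):
    c=camera(n);cv2.imwrite(f'pics/{n}1.png',c['img']);pickle.dump(c,open(n+'.pkl','wb'));print(n,c['extrinsics'].round(3).tolist(),c['mtx'].round(1).tolist())
E
```

```text
0.0 [0.26230531 0.56642128 0.23014157] [ 2.15206304e-01  9.76567947e-01 -1.07972080e-03 -3.55996753e-04] 0.08529373106428119
scene [[0.446, -0.681, 0.581, -0.011], [-0.895, -0.345, 0.282, -0.244], [0.008, -0.645, -0.764, 0.846], [0.0, 0.0, 0.0, 1.0]] [[468.0, 0.0, 318.7], [0.0, 468.0, 210.5], [0.0, 0.0, 1.0]]
top [[0.027, -0.987, 0.157, 0.436], [-1.0, -0.026, 0.009, 0.053], [-0.005, -0.157, -0.988, 1.092], [0.0, 0.0, 0.0, 1.0]] [[508.8, 0.0, 324.2], [0.0, 508.8, 192.7], [0.0, 0.0, 1.0]]
```

View pics/top1.png

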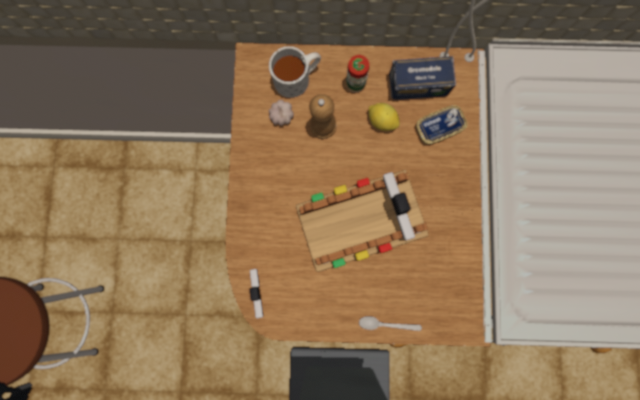

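View pics/scene1.png

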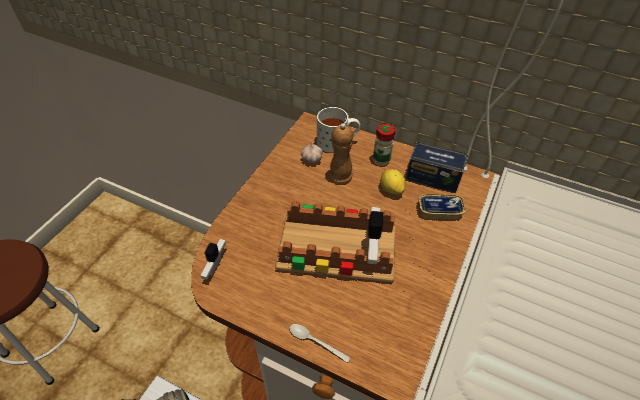

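The top view shows two candidates. One is a white bar with a black knob in the guide's rails, about (399,205). The other is a smaller one lying on the worktop, about (256,293). The one in the guide is longer and is seated in the notches, so it should be the stop. The green clips are at (318,198) and (338,264), and the mill is at (322,115). I'll confirm in a crop and measure.

```bash
cat > h.py <<'E'
import cv2,numpy as np
def pts(c,m):
    v,u=np.nonzero(m&(c['range_z']>0));z=c['range_z'][v,u];K=c['mtx'];E=c['extrinsics']
    p=np.c_[(u-K[0,2])/K[0,0]*z,(v-K[1,2])/K[1,1]*z,z]
    return p@E[:3,:3].T+E[:3,3]
def ray(c,uv,h):
    K=c['mtx'];E=c['extrinsics'];d=E[:3,:3]@np.array([(uv[0]-K[0,2])/K[0,0],(uv[1]-K[1,2])/K[1,1],1]);o=E[:3,3]
    return o+d*(h-o[2])/d[2]
def blobs(m,amin):
    n,l,s,ce=cv2.connectedComponentsWithStats(m.astype(np.uint8))
    return [(l==i,ce[i],s[i,4]) for i in range(1,n) if s[i,4]>=amin]
E
python3 - <<'E'
from h import *
import pickle
for n,roi in(('top',(290,170,440,275)),('scene',(265,195,405,285))):
    c=pickle.load(open(n+'.pkl','rb'));img=c['img'];hsv=cv2.cvtColor(img,cv2.COLOR_BGR2HSV)
    H,S,V=[hsv[...,i].astype(int) for i in range(3)]
    R=np.zeros(H.shape,bool);R[roi[1]:roi[3],roi[0]:roi[2]]=1
    if n=='top': R2=R.copy();R2[240:330,240:275]=1
    else: R2=R
    for name,m,a in(('green',R&(H>40)&(H<85)&(S>110)&(V>50),15),('red',R&((H<4)|(H>174))&(S>190)&(V>100),15),('yellow',R&(H>22)&(H<33)&(S>180)&(V>120),15),('white',R2&(S<60)&(V>130),20),('black',R2&(V<45)&(S<120),25)):
        for b,ce,ar in blobs(m,a):
            p=pts(c,b);print(n,name,ce.round(1),ar,'med',np.median(p,0).round(3),'z90',np.percentile(p[:,2],90).round(3),cv2.minAreaRect(np.argwhere(b)[:,::-1].astype(np.float32)))
            if name in('white','black'):
                q=p[p[:,2]>np.percentile(p[:,2],90)-.006]
                r=cv2.minAreaRect((q[:,:2]*1000).astype(np.float32));print('   toprect mm',r)
a=cv2.resize(cv2.imread('pics/top1.png')[160:330,230:450],None,fx=3.5,fy=3.5,interpolation=cv2.INTER_CUBIC);cv2.imwrite('pics/crop.png',a[:600,:800])
E
```

```text
top green [316.9 196.9] 76 med [0.592 0.077 0.052] z90 0.055 ((316.8235778808594, 196.7941436767578), (6.790997505187988, 11.399173736572266), 75.96376037597656)
top green [338.1 262.6] 87 med [0.458 0.03  0.052] z90 0.054 ((338.0, 262.5), (7.273237228393555, 11.700427055358887), 71.56504821777344)
top red [362.5 182.4] 64 med [ 0.625 -0.017  0.052] z90 0.054 ((362.3000183105469, 182.39999389648438), (5.375871658325195, 11.700427055358887), 71.56504821777344)
top red [384.3 247.7] 70 med [ 0.491 -0.062  0.052] z90 0.055 ((384.29412841796875, 247.67649841308594), (6.305926322937012, 11.399173736572266), 75.96376037597656)
top yellow [339.4 188.9] 41 med [0.61  0.032 0.052] z90 0.054 ((339.4622497558594, 189.36793518066406), (5.631782054901123, 10.576762199401855), 74.05460357666016)
top yellow [359.3 254.1] 30 med [ 0.478 -0.01   0.051] z90 0.054 ((359.7500305175781, 253.75003051757812), (4.949747085571289, 11.31370735168457), 45.0)
top white [391.1 183.8] 226 med [ 0.619 -0.073  0.077] z90 0.079 ((391.30657958984375, 183.84303283691406), (23.323963165283203, 10.081419944763184), 70.0
[... 2138 characters left out ...]
 208.76156616210938), (8.310327529907227, 3.4729723930358887), 7.125016689300537)
   toprect mm ((635.1216430664062, -65.32695770263672), (12.09739875793457, 17.720529556274414), 17.93041229248047)
scene white [372.8 249.2] 196 med [ 0.532 -0.102  0.075] z90 0.077 ((372.7914123535156, 248.96270751953125), (9.355472564697266, 20.44538688659668), 3.012787342071533)
   toprect mm ((533.61865234375, -100.94758605957031), (50.163150787353516, 18.271224975585938), 21.7224178314209)
scene black [375.4 224.6] 337 med [ 0.561 -0.09   0.119] z90 0.122 ((375.5, 224.5), (27.0, 13.0), 90.0)
   toprect mm ((573.4266967773438, -86.87283325195312), (38.13151931762695, 25.801437377929688), 21.04292106628418)
```

View pics/crop.png

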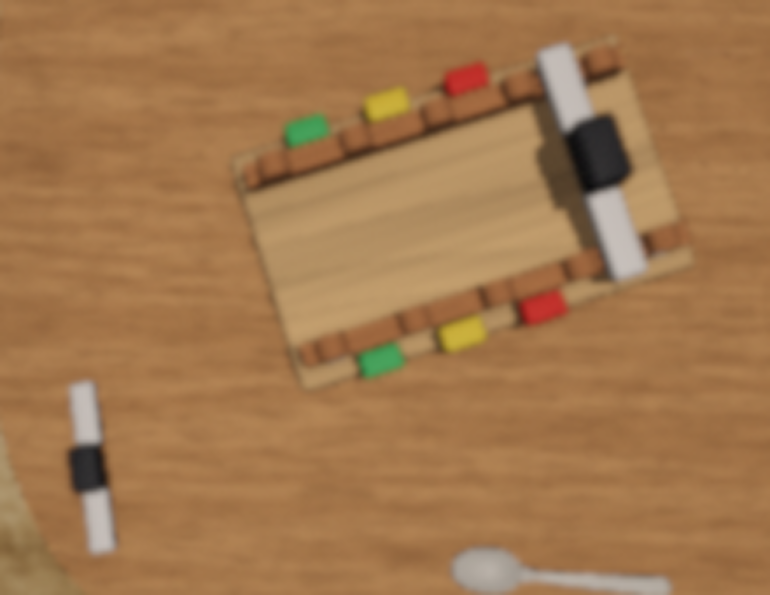

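The crop confirms it: the guide stop's bar measures about 140 mm and the loose one about 95 mm. The sizes and heights agree too: bar top 77 mm, knob top 122 mm, green clips 142 mm apart, and 150 mm from stop to green (three pitches). The stop is at (0.573, -0.087), green is at (0.525, 0.0535), and the guide yaw is 19.3°.

To grip the knob's 26 mm sides, tool y has to point to 109.3°, which is a turn of -0.77 rad about tool z.

Request:
{"name": "drive_tool", "arguments": {
  "deltas": [
    [0,0,0,0,0,-0.128,8],
    [0,0,0,0,0,-0.128,8],
    [0,0,0,0,0,-0.128,8],
    [0,0,0,0,0,-0.128,8],
    [0,0,0,0,0,-0.128,8],
    [0,0,0,0,0,-0.13,8],
    [0,-3,0,0,0,0,8],
    [0,-6,0,0,0,0,8],
    [0,-6,0,0,0,0,8],
    [0,-6,0,0,0,0,8],
    [0,-6,0,0,0,0,8],
    [0,-6,0,0,0,0,8]
  ]
}}

```text
time_s: 1.6
eef_pos: [0.3716, 0.2537, 0.231]
orientation: [-0.168, 0.986, -0.0, -0.0]
ft_force: [0.2, -0.2, 1.2]
grip_width: 0.0803
gripper_force: 0.0
```

Request:
{"name": "drive_tool", "arguments": {
  "deltas": [
    [-1,-6,0,0,0,0,8],
    [-1,-6,0,0,0,0,8],
    [-1,-6,0,0,0,0,8],
    [-1,-6,0,0,0,0,8],
    [-1,-6,0,0,0,0,8],
    [-1,-4,0,0,0,0,7],
    [-1,-3,0,0,0,0,7],
    [-0.7,-2,0,0,0,0,7],
    [0,0,0,0,0,0,7],
    [0,0,0,0,0,0,7]
  ]
}}

```text
time_s: 2.85
eef_pos: [0.5722, -0.0863, 0.231]
orientation: [-0.168, 0.986, 0.0, -0.001]
ft_force: [0.8, -0.1, -0.1]
grip_width: 0.0697
gripper_force: 0.0
```

```bash
cat >> h.py <<'E'
def rel(s,x,y,yawdeg):
    from scipy.spatial.transform import Rotation as Ro
    R=Ro.from_quat(s['orientation']).as_matrix()
    d=R.T@(np.array([x,y,s['eef_pos'][2]])-s['eef_pos'])
    print(s['time_s'],s['eef_pos'].round(4),'shift cm',(d*100).round(2),'ytool deg',np.degrees(np.arctan2(R[1,1],R[0,1])).round(2),'want',yawdeg,'ztool',R[:,2].round(4))
E
python3 - <<'E'
from h import *
from cell import *
c=camera('wrist');cv2.imwrite('pics/w1.png',c['img'])
rel(read_state(),.573,-.087,109.3)
E
```

```text
2.9 [ 0.5722 -0.0862  0.2312] shift cm [-0.05 -0.11 -0.  ] ytool deg 109.32 want 109.3 ztool [-9.e-04  5.e-04 -1.e+00]
```

View pics/w1.png

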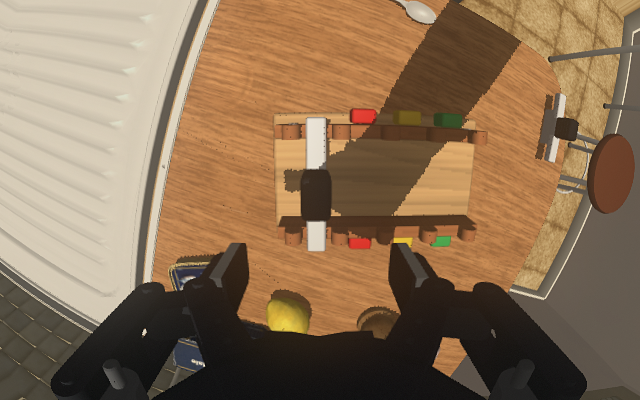

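The wrist view shows the knob at about (316,195), centred between the fingers at columns 235 and 403, with the bar square to the tool. I'll descend so the tips stop about 8 mm above the bar.

Request:
{"name": "drive_tool", "arguments": {
  "deltas": [
    [0,-0.1,2,0,0,0,7],
    [0,0,3,0,0,0,7],
    [0,0,3,0,0,0,7],
    [0,0,2.5,0,0,0,7],
    [0,0,2,0,0,0,7],
    [0,0,1.2,0,0,0,7],
    [0,0,1,0,0,0,7],
    [0,0,0,0,0,0,7]
  ]
}}

```text
time_s: 3.9
eef_pos: [0.5728, -0.0878, 0.084]
orientation: [-0.167, 0.986, 0.0, -0.0]
ft_force: [0.4, -1.0, 0.9]
grip_width: 0.0698
gripper_force: 0.0
```

Request:
{"name": "drive_tool", "arguments": {
  "deltas": [
    [0,0,0,0,0,0,4.5],
    [0,0,0,0,0,0,3.2],
    [0,0,0,0,0,0,2.4],
    [0,0,0,0,0,0,1.5],
    [0,0,0,0,0,0,1.5],
    [0,0,0,0,0,0,1.5],
    [0,0,0,0,0,0,1.5]
  ]
}}

```text
time_s: 4.78
eef_pos: [0.5739, -0.0883, 0.0851]
orientation: [-0.167, 0.986, -0.0, 0.001]
ft_force: [-0.5, 0.1, 5.2]
grip_width: 0.0254
gripper_force: 59.3
```

The grip is firm: 25.4 mm opening at 59 N. Now I'll lift 6 cm.

Request:
{"name": "drive_tool", "arguments": {
  "deltas": [
    [0,0,-0.5,0,0,0,1.5],
    [0,0,-1,0,0,0,1.5],
    [0,0,-1.5,0,0,0,1.5],
    [0,0,-1.5,0,0,0,1.5],
    [0,0,-1,0,0,0,1.5],
    [0,0,-0.5,0,0,0,1.5],
    [0,0,0,0,0,0,1.5],
    [0,0,0,0,0,0,1.5]
  ]
}}

```text
time_s: 5.78
eef_pos: [0.5728, -0.088, 0.1438]
orientation: [-0.167, 0.986, 0.0, -0.0]
ft_force: [-0.2, -0.0, -1.5]
grip_width: 0.0255
gripper_force: 58.9
```

Run:
```python
from h import *
from cell import *
rel(read_state(),.525,.0535,109.3)
for n in('scene','top'):
    c=camera(n);hsv=cv2.cvtColor(c['img'],cv2.COLOR_BGR2HSV);S,V=hsv[...,1],hsv[...,2]
    p0=np.zeros(S.shape,bool);p0[150:285,265:440]=1
    for b,ce,a in blobs(p0&(S<60)&(V>120),20):
        p=pts(c,b);p=p[(p[:,2]>.11)&(p[:,2]<.16)]
        if len(p)>15: print(n,ce.round(0),a,np.median(p,0).round(3),cv2.minAreaRect((p[:,:2]*1000).astype(np.float32)))
    cv2.imwrite(f'pics/{n}2.png',c['img'])
cv2.imwrite('pics/s2c.png',cv2.resize(cv2.imread('pics/scene2.png')[150:300,240:430],None,fx=3,fy=3))
```

```text
5.775 [ 0.5728 -0.088   0.1438] shift cm [-1.600e-01  1.494e+01  1.000e-02] ytool deg 109.26 want 109.3 ztool [-1.1e-03  3.0e-04 -1.0e+00]
scene [375. 234.] 160 [ 0.526 -0.104  0.134] ((526.7484130859375, -103.23521423339844), (41.22713851928711, 18.946935653686523), 19.517847061157227)
top [393. 174.] 145 [ 0.628 -0.069  0.135] ((626.175537109375, -70.22314453125), (28.2681827545166, 20.28617286682129), 19.473188400268555)
```

View pics/s2c.png

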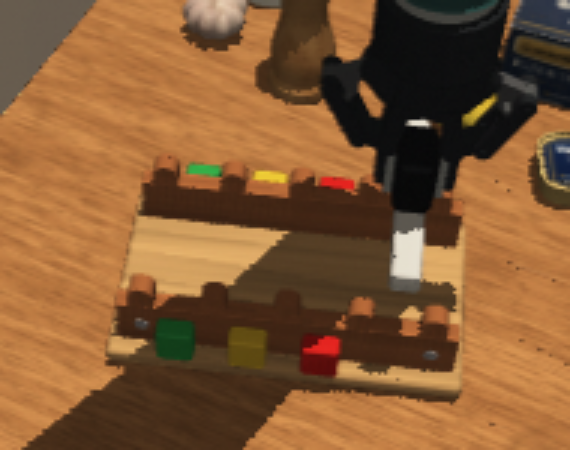

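The stop is held level, with the bar top at 0.134–0.135 m at both ends, clear of the teeth and still square. Now I'll carry it 14.9 cm along the rails.

Request:
{"name": "drive_tool", "arguments": {
  "deltas": [
    [0,1,0,0,0,0,1.5],
    [0,2,0,0,0,0,1.5],
    [0,3,0,0,0,0,1.5],
    [0,3,0,0,0,0,1.5],
    [0,3,0,0,0,0,1.5],
    [0,1.9,0,0,0,0,1.5],
    [0,1,0,0,0,0,1.5],
    [0,0,0,0,0,0,1.5],
    [0,0,0,0,0,0,1.5]
  ]
}}

```text
time_s: 7.0
eef_pos: [0.5246, 0.052, 0.1444]
orientation: [-0.167, 0.986, -0.0, 0.0]
ft_force: [0.4, 0.5, -0.7]
grip_width: 0.0252
gripper_force: 59.0
```

Run:
```python
from h import *
from cell import *
rel(read_state(),.525,.0535,109.3)
c=camera('scene');cv2.imwrite('pics/s3.png',cv2.resize(c['img'][130:300,240:430],None,fx=3,fy=3))
for n in('scene','top'):
    c=camera(n);hsv=cv2.cvtColor(c['img'],cv2.COLOR_BGR2HSV);S,V=hsv[...,1],hsv[...,2]
    p0=np.zeros(S.shape,bool);p0[150:285,265:440]=1
    for b,ce,a in blobs(p0&(S<60)&(V>80),20):
        p=pts(c,b);p=p[(p[:,2]>.11)&(p[:,2]<.16)]
        if len(p)>15:
            r=cv2.minAreaRect((p[:,:2]*1000).astype(np.float32));print(n,ce.round(0),a,np.median(p,0).round(3),r,'along',np.dot(r[0],[-.3305,.944]))
print('green along',np.dot([525,53.5],[-.3305,.944]))
```

```text
7.0 [0.5246 0.052  0.1444] shift cm [-0.09  0.13 -0.  ] ytool deg 109.23 want 109.3 ztool [ 5.e-04 -4.e-04 -1.e+00]
scene [299. 226.] 262 [0.479 0.036 0.134] ((483.70623779296875, 37.76292037963867), (54.53550338745117, 19.36116600036621), 19.17947769165039) along -124.21671475219728
green along -123.00850000000003
```

View pics/s3.png

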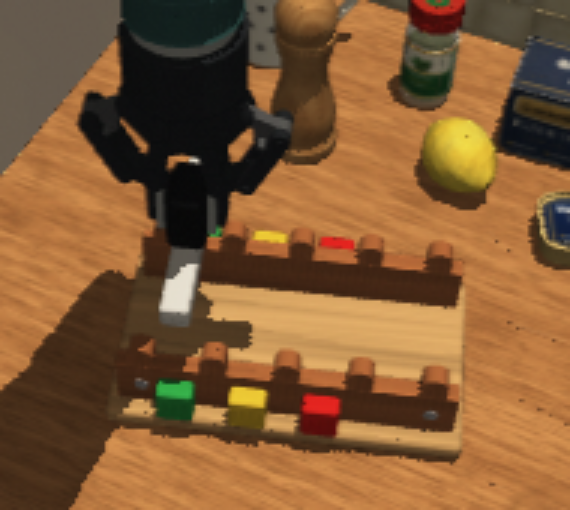

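The stop hangs above the green notches, about 1 mm short along the rails. I'll correct by 1 mm and lower 5.9 cm, slowing at the end.

Request:
{"name": "drive_tool", "arguments": {
  "deltas": [
    [0,0.1,1,0,0,0,1.5],
    [0,0,1.5,0,0,0,1.5],
    [0,0,1,0,0,0,1.5],
    [0,0,0.8,0,0,0,1.5],
    [0,0,0.6,0,0,0,1.5],
    [0,0,0.5,0,0,0,1.5],
    [0,0,0.3,0,0,0,1.5],
    [0,0,0.2,0,0,0,1.5],
    [0,0,0,0,0,0,1.5],
    [0,0,0,0,0,0,1.5]
  ]
}}

```text
time_s: 8.4
eef_pos: [0.5239, 0.0534, 0.0855]
orientation: [-0.167, 0.986, -0.0, 0.0]
ft_force: [-0.4, -0.4, -0.8]
grip_width: 0.0251
gripper_force: 59.1
```

Request:
{"name": "drive_tool", "arguments": {
  "deltas": [
    [0,0,0.1,0,0,0,1.5],
    [0,0,0.05,0,0,0,1.5],
    [0,0,0,0,0,0,1.5],
    [0,0,0,0,0,0,3],
    [0,0,0,0,0,0,4.5],
    [0,0,0,0,0,0,6],
    [0,0,0,0,0,0,7],
    [0,0,0,0,0,0,7],
    [0,0,0,0,0,0,7]
  ]
}}

```text
time_s: 9.52
eef_pos: [0.5237, 0.0535, 0.0838]
orientation: [-0.167, 0.986, 0.0, -0.0]
ft_force: [-0.1, 0.4, 0.3]
grip_width: 0.0701
gripper_force: 0.0
```

Request:
{"name": "drive_tool", "arguments": {
  "deltas": [
    [0,0,-1,0,0,0,7],
    [0,0,-2,0,0,0,7],
    [0,0,-3,0,0,0,7],
    [0,0,-4,0,0,0,7],
    [0,0,-4,0,0,0,7],
    [0,0,-3,0,0,0,7],
    [0,0,-1,0,0,0,7],
    [0,0,0,0,0,0,7],
    [0,0,0,0,0,0,7]
  ]
}}

```text
time_s: 10.65
eef_pos: [0.5228, 0.0535, 0.2622]
orientation: [-0.167, 0.986, 0.0, -0.001]
ft_force: [-0.5, 0.7, -0.4]
grip_width: 0.0702
gripper_force: 0.0
```

Run:
```python
from h import *
from cell import *
print(read_state()['time_s'])
c=camera('scene');cv2.imwrite('pics/s4.png',cv2.resize(c['img'][130:300,240:430],None,fx=3,fy=3))
for n in('scene','top'):
    c=camera(n);hsv=cv2.cvtColor(c['img'],cv2.COLOR_BGR2HSV);S,V=hsv[...,1],hsv[...,2]
    p0=np.zeros(S.shape,bool);p0[150:285,265:440]=1
    for b,ce,a in blobs(p0&(S<60)&(V>80),20):
        p=pts(c,b);p=p[(p[:,2]>.06)&(p[:,2]<.1)]
        if len(p)>15:
            r=cv2.minAreaRect((p[:,:2]*1000).astype(np.float32));print(n,ce.round(0),a,np.median(p,0).round(3),r,'along',np.dot(r[0],[-.3305,.944]))
```

```text
10.65
scene [432. 152.] 49 [ 0.863 -0.121  0.076] ((860.938720703125, -121.22364044189453), (16.01399040222168, 35.48260498046875), 4.261371612548828) along -398.97536376953127
scene [434. 158.] 25 [ 0.846 -0.131  0.075] ((846.4478149414062, -131.41165161132812), (8.097192764282227, 23.477493286132812), 4.701604843139648) along -403.8036019592285
scene [308. 203.] 39 [0.584 0.072 0.075] ((583.8328247070312, 72.41114807128906), (24.052522659301758, 14.522457122802734), 78.44917297363281) along -124.60062478637698
scene [300. 243.] 240 [0.48  0.038 0.075] ((485.01251220703125, 40.216331481933594), (56.707950592041016, 19.2352352142334), 19.579097747802734) along -122.33241836547853
```

View pics/s4.png

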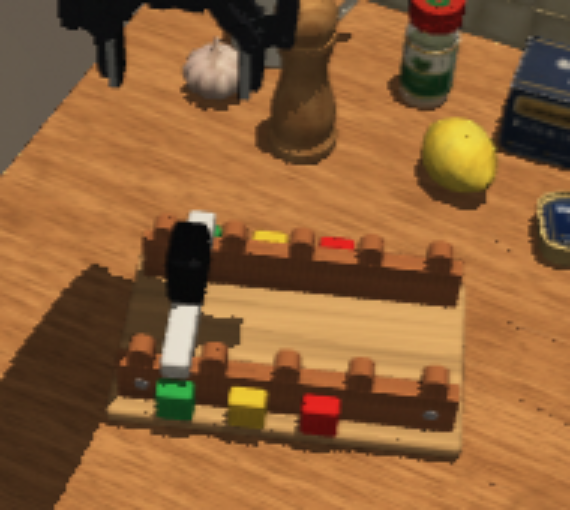

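The picture shows the stop seated at the green clips. Its bar top is at 0.075 m at both ends and it is square to the rails. The gripper is clear and the mill is upright.

```bash
python3 -c "
from cell import *
print(close_job())"
```

```text
the job is handed in; nothing more can be done
None
```

The stop is seated and released in the green-clipped notches, level and square within about 1 mm of the mark along the rails, with the pepper mill untouched; I handed the job in at about 11 s, and no verdict came back.

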